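# Clamp a whetstone in its holder by tapping the wedge home

### The arm

A 7-joint arm with a two-finger parallel gripper is mounted at the origin on a cart in front of the work surface, level with it; the furniture and walls round the work are solid. World frame = base frame: x ahead of the robot, y to its left, z up, the work surface at z = 0. Lengths are in m, angles in rad, forces in N, time in s.
With the tool pointing down it reaches from about 0.425 to 0.825 m from the base axis. Payload 3.6 kg.
Tool frame: the origin (TCP) lies at the very end of the fingers, on their centre line; the grasp point (between the pads) lies robot.grasp_offset behind it (robot.grasp_offset is the distance from the TCP to the grasp point, in m); x points along the fingers, z is the direction in which the jaws open and shut, and the axes are right-handed (so a half turn about x gives the same grasp; the last joint's range is limited). The gripper opens to 93 mm and grips with 3 to 60 N. Pads are 15 mm wide; open, the fingers measure 128 mm over their backs; the gripper's body (75 mm by 188 mm) begins 65 mm behind the grasp point.
Start: joints at [1.214, 0.615, -0.013, 1.423, 0.008, 1.103, -0.04], TCP at [0.211, -0.615, 0.219] pointing down, gripper open.
Joint ranges: [-3.12, 3.12], [-0.3, 2.06], [-1.34, 1.32], [0.26, 2.42], [-1.36, 4.5], [0.01, 1.98], [-2.84, 2.84]. Speed limits (rad/s): [2.79, 2.79, 3.14, 3.14, 3.14, 3.14, 3.14].

### API

Orientations are given as [roll, pitch, yaw] about the fixed x, y, z axes, in that order (R = Rz(yaw) Ry(pitch) Rx(roll)).
In Python, from rig import robot, cams gives the robot as it stands.
- The arm moves only by the shell command python3 -m handwheel 'ROWS' [FORCE]. ROWS is JSON, a list of rows, each an object of numbers: "tx", "ty", "tz": the shift along the tool's x, y, z in m; "wx", "wy", "wz": the turn, a rotation vector about the tool's x, y, z in rad; "jaw": the closure, from 0 (fully open) to 1 (shut). In form: [{"tx": .., "ty": .., "tz": .., "wx": .., "wy": .., "wz": .., "jaw": ..}, ...]. A call has 1 to 20 rows; each row shifts and turns the pose as measured when the row begins, along the tool's axes as they then stand; what a row does not reach is not made up. A row lasts 1/8 s, in which the tool goes at most 62.5 mm and 10.7 degrees, less where a joint would pass 70% of its speed; a pose out of reach is approached as far as the arm can. A call with a gripper value outside its range is refused whole. The fingers move at their own pace and stop on an object; FORCE is the grip in N (left out, the last holds). Time passes only in rows, so rows that do not move let the fingers close. It gives the time, the measured TCP pose, the force and the opening at its end, in the units of the state.
- robot.observe(): the state, without advancing time (a new reading comes with each control period).
- cams.grab_frame(name): name is "side" or "top"; returns a dict with "image" (480x640x3 uint8, blue, green, red), "depth" (480x640 float32, m along the optical axis (not along the pixel's ray), 0 where there is no reading), "fx", "fy", "cx", "cy" (pixels), "R" (3x3) and "t" (3): a world point X has camera coordinates R X + t. Camera axes: x right, y down, z forward; pixel columns grow to the right and rows downward; lengths in m; the calibration is good to about 2 mm. A picture is of the moment at which its call begins.
- robot.hand_in(): hands the job in, once; it reports no verdict.
The state is a dict: "clock": time; "qpos": joint angles; "joint_vel": joint speeds; "tau": joint torques, N m; "eef_pos": TCP position; "orientation": TCP orientation; "contact_force": force on the tool from outside, world axes, zero at the start; "torque": the same for the moment, N m; "finger_gap": finger opening in m.
Only numpy, scipy, OpenCV 4.12 (cv2) and the standard library are available. Lean on these libraries where they do the work, as an engineer would, in place of code of your own. Each camera call takes 0.05 s, during which the arm holds its last target. There are 200 camera calls.

### The job

Get the whetstone ready for sharpening: lay it gently flat and straight on the bed of its wooden holder, between the end stop and the sliding jaw, then take the meat pounder by its handle and knock the wedge down into its slot with a few light taps until it goes no further and the jaw holds the stone tight. Never hammer hard, drive the wedge with nothing but the pounder, and at the end stand the pounder back on the worktop. Leave the knife, the small bowl, the salt shaker and the espresso cup where they are.

Things in the scene. Friction and masses are not known exactly. Their poses are not given: they have to be found in the camera images.
- holder: Whetstone holder fixed to the worktop: pale wooden board 100 mm wide (x), 264 mm long (y). Origin: centre of its footprint at worktop level; z up. At the -y end a darker end block (inner face at y = -99 mm, top at z = 54 mm) and two side rails (23 to 40 mm either side of the middle, y -108 to -63 mm, tops at z = 52 mm) form the slot for jaw and wedge, which goes down through the board
- bed (a point): On the holder's flat bed, 28 mm above the worktop: lay the middle of the stone's underside here; it then clears the jaw by about 1 mm and the end stop by 1 to 6 mm. The stop is a dark block at the +y end, 56 mm wide, 16 mm high, screwed on through slots, so it stands a little differently each time. Beside the stone the bed is open: fingers have room
- jaw: Sliding jaw: pale wooden block 44 mm wide between the rails, top 54 mm above the worktop. It slides only along the holder's y, stiffly (about 3 N), pushed by the wedge towards the stop. Axes as the holder's; its origin is the holder's when fully back, shifted along +y by its travel (at the start under 1 mm)
- jaw_face (a point): Middle of the jaw's face that meets the stone (y = -60 mm in the jaw's frame), 46 mm above the worktop. From here to the stop's face there are 152.4 to 157 mm at the start; the stone is 150 mm long
- wedge: Dark brown wooden wedge 42 mm wide (x), 52 mm high, 10 mm thick at the tip, 20 mm at the top (1 in 5); 60 g, loose. It stands in the slot between end block and jaw, tip down, top 90 to 94 mm above the worktop. Origin: centre of the tip's underside; z up. Each 5 mm it goes down push the jaw 1 mm. It slides under 4 to 11 N
- wedge_top (a point): Middle of the wedge's flat top, the place to tap. Once jaw, stone and stop have closed up the wedge stops dead, 12 to 35 mm below its start (top still 4 mm or more above jaw, rails and end block) and friction keeps it there. A tap of 14 to 25 N at 15 mm/s or slower sets it tight; over 45 N would split it
- whetstone: Whetstone 50 mm wide (x), 150 mm long (y), 28 mm high, pale ochre upper layer on dark grey; 0.45 kg, loose, lying on the worktop. Origin: centre of its underside; z up. It may lie either way round in the holder
- pounder: Meat pounder standing on its steel disc (60 mm across, 18 mm thick, flat below) with an upright black handle, 26 mm thick from 60 to 112 mm above its underside, top at 120 mm; 0.4 kg. Origin: centre of the disc's underside; z up along the handle
- pounder_grip (a point): On the pounder's axis, 78 mm above its underside: the height to grip the handle from above
- knife: Chef's knife lying behind the holder, steel blade, black handle, 300 mm long; leave alone. Origin: at the heel of the blade, blade to +x
- rinsing_bowl: Small grey-brown bowl, 62 mm across, 31 mm high; leave alone. Origin: centre of its underside
- salt_shaker: Glass salt shaker with a grey top, 44 mm across, 90 mm high; leave alone. Origin: centre of its underside
- espresso_cup: Green and white espresso cup, 64 x 89 mm, 48 mm high; leave alone. Origin: centre of its underside
Mind the look-alikes: they are no part of the job. There is more than one size of the whetstone; the one meant has the size given above.

How it is judged:
By the outcome, as a careful person would: the job done as asked, in the order asked, and still so for the second after the job is handed in, with the robot touching nothing.
It also fails if it takes over 64 s, if anything falls off the work surface, if the arm or the gripper's body presses on something with over 40 N, if the wrist force passes 120 N, or if a joint passes its speed limit or range.

## Working session

There is one attempt and no reset: what is moved stays moved. The work goes in short steps, Python scripts to look and compute and a shell command to move; the robot and the scene stay as the last step left them, time stands still between calls to the robot, and variables do not carry over. Pictures are saved under pics/ and viewed, about 8 in all and at most 12, crops included, and the job is handed in when it is done.

```bash
ls; mkdir -p pics
python3 - <<'E'
from rig import robot,cams
import cv2,numpy as np,pickle
print(robot.observe(), robot.grasp_offset)
for n in("top","side"):
    f=cams.grab_frame(n); pickle.dump(f,open(f"pics/{n}0.pkl","wb")); cv2.imwrite(f"pics/{n}0.png",f["image"]); print(n,f["fx"],f["cx"],f["cy"],f["R"],f["t"])
E
```

```text
pics
{'clock': 0.0, 'qpos': array([ 1.21448198,  0.61592453, -0.01260241,  1.42485426,  0.00808739,
        1.10334841, -0.0404214 ]), 'joint_vel': array([-1.04115205e-06,  1.27095105e-03, -2.01411088e-03,  4.59352586e-04,
        1.41307838e-03,  2.22478831e-04, -6.67535875e-04]), 'tau': array([ 6.94393884e-05, -4.58938587e+01,  2.09069126e-01, -1.65745103e+01,
       -6.10536500e-02,  2.05797987e-02,  2.30869618e-04]), 'eef_pos': array([ 0.21027362, -0.61424658,  0.21749252]), 'orientation': array([-3.12925246,  1.56831172,  1.91297856]), 'contact_force': array([ 0.40453753, -0.20793767,  0.51370342]), 'torque': array([-0.02435559,  0.03023873, -0.01096374]), 'finger_gap': 0.09285017095567831} 0.0188
top 510.438831003366 318.1141922781015 244.02829689415472 [[-0.00399041 -0.99983963 -0.01745838]
 [-0.99371649  0.00591761 -0.11176997]
 [ 0.11185535  0.01690267 -0.99358074]] [-0.06259503  0.559584    1.4315877 ]
side 589.2362976725354 313.7690964934735 248.88470867198055 [[ 0.9904306  -0.13765087 -0.00997347]
 [-0.08046356 -0.51721826 -0.85206272]
 [ 0.11212872  0.84471149 -0.52334467]] [-0.57227299  0.05404049  1.49532894]
```

View pics/top0.png

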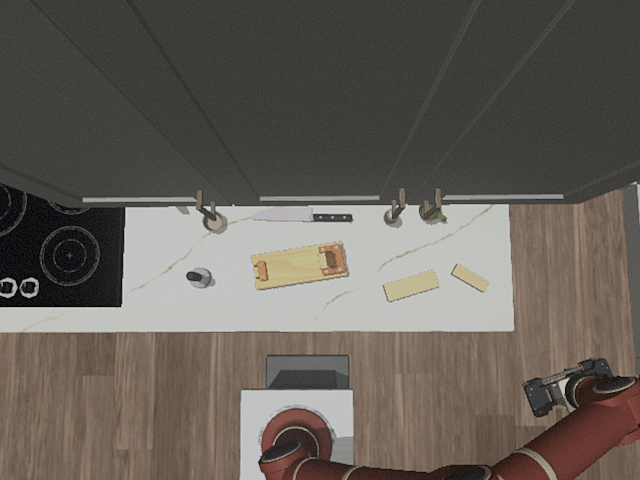

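View pics/side0.png

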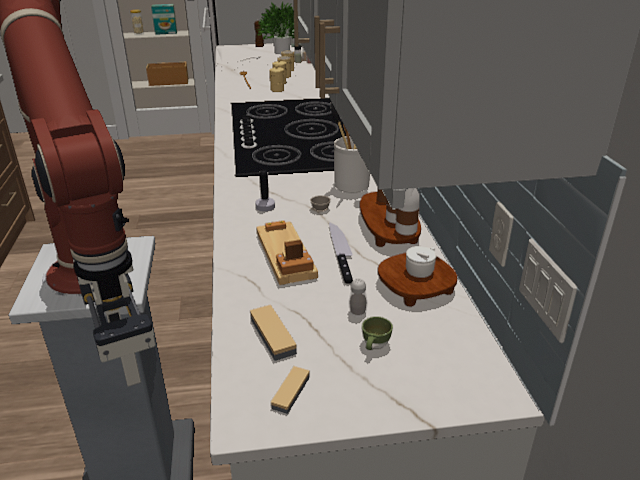

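The top view shows the holder at (300,266) with its jaw end to the right (-y). The large stone is at (411,285), a smaller one at (470,277), and the pounder at (200,278) with the bowl above it at (214,222). Next I'll measure them.

```bash
cat > h.py <<'E'
import numpy as np,cv2,pickle
def ray(f,uv,z):
    uv=np.atleast_2d(np.asarray(uv,float)); d=np.c_[(uv[:,0]-f["cx"])/f["fx"],(uv[:,1]-f["cy"])/f["fy"],np.ones(len(uv))]@f["R"]
    c=-f["R"].T@f["t"]; s=(z-c[2])/d[:,2]; return c+d*s[:,None]
def proj(f,X):
    p=np.atleast_2d(X)@f["R"].T+f["t"]; return np.c_[p[:,0]/p[:,2]*f["fx"]+f["cx"],p[:,1]/p[:,2]*f["fy"]+f["cy"]]
def cloud(f):
    v,u=np.mgrid[:480,:640]; d=f["depth"]; P=np.stack([(u-f["cx"])/f["fx"]*d,(v-f["cy"])/f["fy"]*d,d],-1)-f["t"]
    return P@f["R"]
def blobs(f,mask,z,amin=60):
    out=[]
    for c in cv2.findContours(mask.astype(np.uint8),cv2.RETR_EXTERNAL,cv2.CHAIN_APPROX_NONE)[0]:
        if cv2.contourArea(c)<amin: continue
        w=ray(f,c[:,0],z)[:,:2]*1000; r=cv2.minAreaRect(w.astype(np.float32)); out.append((c[:,0].mean(0).round(),np.round(r[0],1),np.round(r[1],1),round(r[2],1)))
    return out
E
python3 - <<'E'
from h import *
T=pickle.load(open("pics/top0.pkl","rb"));S=pickle.load(open("pics/side0.pkl","rb"))
hsv=cv2.cvtColor(T["image"],cv2.COLOR_BGR2HSV)
for p in [(411,285),(470,277),(300,270),(262,270),(333,260),(320,262),(345,262),(300,310)]: print(p,hsv[p[1],p[0]],cloud(T)[p[1],p[0]].round(4))
m=(hsv[...,0]>8)&(hsv[...,0]<30)&(hsv[...,1]>70)&(hsv[...,2]>90); m[:235]=0;m[320:]=0;m[:,:130]=0;m[:,510:]=0
for b in blobs(T,m,0.028): print(b)
hs=cv2.cvtColor(S["image"],cv2.COLOR_BGR2HSV)
m=(hs[...,0]>8)&(hs[...,0]<30)&(hs[...,1]>70)&(hs[...,2]>90);m[:210]=0;m[:,:230]=0;m[:,325:]=0
print("side")
for b in blobs(S,m,0.028): print(b)
P=cloud(T)
for n,(x0,y0,x1,y1) in dict(pound=(180,262,215,292)).items():
    q=P[y0:y1,x0:x1]; k=(q[...,2]>.1)&(q[...,2]<.14); print(n,q[k].mean(0),k.sum(), q[...,2].max()); k=(q[...,2]>.011)&(q[...,2]<.025);w=q[k]; print(w.min(0),w.max(0),k.sum())
a=cv2.resize(T["image"][235:300,240:360],None,fx=6,fy=6,interpolation=cv2.INTER_CUBIC)
cv2.imwrite("pics/a.png",a)
E
```

```text
(411, 285) [ 23  61 195] [ 0.4411 -0.3285  0.0271]
(470, 277) [ 23  68 191] [ 0.4632 -0.4973  0.0222]
(300, 270) [ 22  78 192] [ 0.485  -0.0135  0.0314]
(262, 270) [ 14 123 186] [0.4847 0.0931 0.0462]
(333, 260) [ 11 108 132] [ 0.5082 -0.1069  0.0927]
(320, 262) [ 25  70 196] [ 0.5057 -0.0709  0.0562]
(345, 262) [ 30   8 133] [ 0.5095 -0.1429  0.0012]
(300, 310) [ 60   3 194] [ 0.3715 -0.0118 -0.001 ]
(array([299., 264.]), array([498.7,  -9. ]), array([ 98.3, 259.9]), 8.8)
side
(array([290., 387.]), array([ 462.2, -511.2]), array([107.3,  34.8]), 59.4)
(array([273., 329.]), array([ 443.1, -333.4]), array([ 50.2, 158.4]), 16.1)
(array([286., 253.]), array([501.7, -20.1]), array([102.9, 303.2]), 7.9)
pound [0.4646123  0.27494801 0.11641685] 80 1.4838498440540862
[0.43564171 0.24687779 0.0116076 ] [0.49330748 0.3012758  0.02498627] 193
```

View pics/a.png

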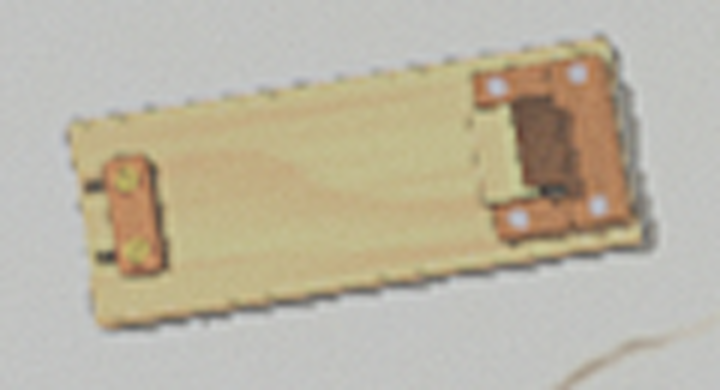

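The crop shows the stop on the left at about (135,215) and the pale jaw between the rails at (495,150). The wedge top is at (545,140). The holder's yaw is about +9°. I'll refine the stone and holder next.

Run:
```python
from h import *
T=pickle.load(open("pics/top0.pkl","rb"));S=pickle.load(open("pics/side0.pkl","rb"))
hsv=cv2.cvtColor(T["image"],cv2.COLOR_BGR2HSV)
for th in (30,40):
    m=(hsv[...,0]>15)&(hsv[...,0]<30)&(hsv[...,1]>th)&(hsv[...,2]>110); m[:255]=0;m[310:]=0;m[:,:375]=0;m[:,505:]=0
    for b in blobs(T,m,0.028): print(th,b)
P=cloud(T)
for s,n in((np.s_[260:310,375:445],'stone'),(np.s_[255:300,445:495],'small'),(np.s_[235:300,240:355],'holder')):
    q=P[s].reshape(-1,3)
    q=q[(q[:,2]>.014)&(q[:,2]<.2)]; print(n,len(q),np.median(q[:,2]),cv2.minAreaRect((q[:,:2]*1000).astype(np.float32)))
# side ochre top
hs=cv2.cvtColor(S["image"],cv2.COLOR_BGR2HSV)
m=(hs[...,0]>15)&(hs[...,0]<30)&(hs[...,1]>60)&(hs[...,2]>120);m[:300]=0;m[:,:230]=0;m[:,325:]=0
for b in blobs(S,m,0.028): print('side',b)
```

```text
30 (array([411., 285.]), array([ 440. , -327.1]), array([ 50.4, 150.9]), 16.5)
30 (array([470., 277.]), array([ 461.8, -495.6]), array([104.8,  35.1]), 59.1)
40 (array([411., 285.]), array([ 440.1, -327. ]), array([ 49.9, 150.8]), 16.3)
40 (array([470., 278.]), array([ 461.6, -495.1]), array([103.6,  34.2]), 59.4)
stone 942 0.02831788371203879 ((439.7162780761719, -328.8420104980469), (49.90320587158203, 150.69775390625), 16.364877700805664)
small 445 0.020171286776962807 ((461.13214111328125, -498.9333801269531), (103.5489501953125, 35.121368408203125), 58.77677917480469)
holder 3183 0.029581507910411604 ((498.9629821777344, -9.583282470703125), (100.9181900024414, 263.6038818359375), 8.78488826751709)
side (array([290., 387.]), array([ 462. , -509.8]), array([105.1,  34.5]), 59.3)
side (array([272., 328.]), array([ 442.1, -329.3]), array([ 49.6, 150.1]), 16.5)
```

```bash
cat > go.py <<'E'
# usage: go.py x y z angle_deg(of tool z, mod 180): prints turn, then shift in turned tool axes
import sys,numpy as np
from scipy.spatial.transform import Rotation as Ro
from rig import robot
x,y,z,a=map(float,sys.argv[1:5]); o=robot.observe()
R=Ro.from_euler("xyz",o["orientation"]).as_matrix(); best=None
for s in(a,a+180):
    c,n=np.cos(np.radians(s)),np.sin(np.radians(s)); tz=np.array([c,n,0]); tx=np.array([0,0,-1.]); G=np.c_[tx,np.cross(tz,tx),tz]
    w=Ro.from_matrix(R.T@G).as_rotvec()
    if best is None or np.linalg.norm(w)<np.linalg.norm(best[0]): best=(w,G)
w,G=best; d=np.array([x,y,z])-o["eef_pos"]
print("t",round(o["clock"],2),"pos",o["eef_pos"].round(4),"q7",o["qpos"].round(2)[-1],"F",o["contact_force"].round(1),"gap",round(o["finger_gap"],4))
print("toolz ang",np.degrees(np.arctan2(R[1,2],R[0,2])).round(2),"turn(rad)",w.round(4),"shift turned axes(m)",(G.T@d).round(4),"now axes",(R.T@d).round(4))
E
python3 go.py 0.441 -0.3285 0.15 16.4
```

```text
t 0.1 pos [ 0.2103 -0.6143  0.2176] q7 -0.04 F [-0.7  0.9 -0.1] gap 0.0931
toolz ang -71.1 turn(rad) [-1.5271 -0.0019 -0.0018] shift turned axes(m) [0.0676 0.209  0.302 ] now axes [ 0.068   0.3108 -0.1955]
```

```bash
python3 -m handwheel '[{"ty":0.045,"tz":-0.028},{"ty":0.045,"tz":-0.028},{"ty":0.045,"tz":-0.028},{"ty":0.045,"tz":-0.028},{"ty":0.045,"tz":-0.028},{"ty":0.045,"tz":-0.028},{"ty":0.04,"tz":-0.027},{"wx":-0.18},{"wx":-0.18},{"wx":-0.18},{"wx":-0.18},{"wx":-0.18},{"wx":-0.18},{"wx":-0.18},{"wx":-0.18},{"wx":-0.087},{}]' 40; python3 go.py 0.441 -0.3285 0.006 16.4
```

```text
t 0.1 pos [ 0.2103 -0.6143  0.2176] q7 -0.04 F [-0.7  0.9 -0.1] gap 0.0931
toolz ang -71.1 turn(rad) [-1.5271 -0.0019 -0.0018] shift turned axes(m) [0.2116 0.209  0.302 ] now axes [ 0.212   0.3108 -0.1952]invalid input at $[0]: expected keys tx, ty, tz, wx, wy, wz, jaw
```

```bash
python3 -m handwheel '[{"tx":0,"ty":0.045,"tz":-0.028,"wx":0,"wy":0,"wz":0,"jaw":0},{"tx":0,"ty":0.045,"tz":-0.028,"wx":0,"wy":0,"wz":0,"jaw":0},{"tx":0,"ty":0.045,"tz":-0.028,"wx":0,"wy":0,"wz":0,"jaw":0},{"tx":0,"ty":0.045,"tz":-0.028,"wx":0,"wy":0,"wz":0,"jaw":0},{"tx":0,"ty":0.045,"tz":-0.028,"wx":0,"wy":0,"wz":0,"jaw":0},{"tx":0,"ty":0.045,"tz":-0.028,"wx":0,"wy":0,"wz":0,"jaw":0},{"tx":0,"ty":0.04,"tz":-0.027,"wx":0,"wy":0,"wz":0,"jaw":0},{"tx":0,"ty":0,"tz":0,"wx":-0.18,"wy":0,"wz":0,"jaw":0},{"tx":0,"ty":0,"tz":0,"wx":-0.18,"wy":0,"wz":0,"jaw":0},{"tx":0,"ty":0,"tz":0,"wx":-0.18,"wy":0,"wz":0,"jaw":0},{"tx":0,"ty":0,"tz":0,"wx":-0.18,"wy":0,"wz":0,"jaw":0},{"tx":0,"ty":0,"tz":0,"wx":-0.18,"wy":0,"wz":0,"jaw":0},{"tx":0,"ty":0,"tz":0,"wx":-0.18,"wy":0,"wz":0,"jaw":0},{"tx":0,"ty":0,"tz":0,"wx":-0.18,"wy":0,"wz":0,"jaw":0},{"tx":0,"ty":0,"tz":0,"wx":-0.18,"wy":0,"wz":0,"jaw":0},{"tx":0,"ty":0,"tz":0,"wx":-0.087,"wy":0,"wz":0,"jaw":0},{"tx":0,"ty":0,"tz":0,"wx":0,"wy":0,"wz":0,"jaw":0}]' 40; python3 go.py 0.441 -0.3285 0.006 16.4
```

```text
clock: 2.22
eef_pos: [0.4436, -0.3159, 0.2087]
orientation: [2.072, 1.551, 2.402]
contact_force: [-0.3, 0.4, -0.1]
finger_gap: 0.0927
t 2.23 pos [ 0.4436 -0.3159  0.2087] q7 0.66 F [-0.3  0.4 -0.1] gap 0.0927
toolz ang 18.94 turn(rad) [ 0.0442 -0.0101 -0.0175] shift turned axes(m) [ 0.2027 -0.0114 -0.0061] now axes [ 0.2025 -0.0147 -0.0046]
```

```bash
python3 -m handwheel '[{"tx":0,"ty":0,"tz":0,"wx":0.044,"wy":-0.01,"wz":-0.0175,"jaw":0},{"tx":0.04,"ty":-0.011,"tz":-0.006,"wx":0,"wy":0,"wz":0,"jaw":0},{"tx":0.05,"ty":0,"tz":0,"wx":0,"wy":0,"wz":0,"jaw":0},{"tx":0.05,"ty":0,"tz":0,"wx":0,"wy":0,"wz":0,"jaw":0},{"tx":0,"ty":0,"tz":0,"wx":0,"wy":0,"wz":0,"jaw":0}]' 40; python3 go.py 0.441 -0.3285 0.006 16.4
```

```text
clock: 2.85
eef_pos: [0.442, -0.33, 0.0661]
orientation: [-1.227, 1.567, -0.952]
contact_force: [-0.2, 0.2, 1.0]
finger_gap: 0.0931
t 2.85 pos [ 0.442  -0.33    0.0661] q7 0.52 F [-0.2  0.2  1. ] gap 0.0931
toolz ang 15.79 turn(rad) [-0.0107  0.0014  0.0039] shift turned axes(m) [ 0.0601  0.0017 -0.0005] now axes [ 0.0601  0.0019 -0.0006]
```

```bash
python3 -m handwheel '[{"tx":0.03,"ty":0.0015,"tz":0,"wx":-0.01,"wy":0.001,"wz":0.004,"jaw":0},{"tx":0.02,"ty":0,"tz":0,"wx":0,"wy":0,"wz":0,"jaw":0},{"tx":0.01,"ty":0,"tz":0,"wx":0,"wy":0,"wz":0,"jaw":0},{"tx":0,"ty":0,"tz":0,"wx":0,"wy":0,"wz":0,"jaw":0.3},{"tx":0,"ty":0,"tz":0,"wx":0,"wy":0,"wz":0,"jaw":0.6},{"tx":0,"ty":0,"tz":0,"wx":0,"wy":0,"wz":0,"jaw":0.7},{"tx":0,"ty":0,"tz":0,"wx":0,"wy":0,"wz":0,"jaw":0.7},{"tx":0,"ty":0,"tz":0,"wx":0,"wy":0,"wz":0,"jaw":0.7}]' 40; python3 go.py 0.441 -0.3285 0.15 16.4
```

```text
clock: 3.85
eef_pos: [0.4472, -0.3334, 0.0147]
orientation: [-1.027, 1.555, -0.746]
contact_force: [-1.8, -0.6, -1.1]
finger_gap: 0.0499
t 3.85 pos [ 0.4472 -0.3334  0.0147] q7 0.48 F [-1.8 -0.6 -1.1] gap 0.0499
toolz ang 16.11 turn(rad) [-0.0051  0.0082  0.0136] shift turned axes(m) [-0.1353  0.0064 -0.0046] now axes [-0.1354  0.0045 -0.0035]
```

```bash
python3 -m handwheel '[{"tx":0,"ty":0,"tz":0,"wx":0,"wy":0,"wz":0,"jaw":0.3},{"tx":0,"ty":0,"tz":0,"wx":0,"wy":0,"wz":0,"jaw":0.3},{"tx":0.004,"ty":0.004,"tz":-0.003,"wx":-0.005,"wy":0.008,"wz":0.0136,"jaw":0.3},{"tx":0.004,"ty":0.002,"tz":0,"wx":0,"wy":0,"wz":0,"jaw":0.3},{"tx":0,"ty":0,"tz":0,"wx":0,"wy":0,"wz":0,"jaw":0.3}]' 40; python3 go.py 0.441 -0.3285 0.006 16.4
```

```text
clock: 4.47
eef_pos: [0.4441, -0.3275, 0.0061]
orientation: [0.225, 1.568, 0.512]
contact_force: [0.7, 0.8, 0.1]
finger_gap: 0.0653
t 4.47 pos [ 0.4441 -0.3275  0.0061] q7 0.48 F [0.7 0.8 0.1] gap 0.0653
toolz ang 16.45 turn(rad) [ 0.0008  0.0031 -0.0007] shift turned axes(m) [ 0.0001 -0.0001 -0.0033] now axes [ 0.0001 -0.0001 -0.0033]
```

Now the pose is good. I'll close, lift, and check.

```bash
python3 -m handwheel '[{"tx":0,"ty":0,"tz":-0.002,"wx":0,"wy":0,"wz":0,"jaw":0.3},{"tx":0,"ty":0,"tz":0,"wx":0,"wy":0,"wz":0,"jaw":0.6},{"tx":0,"ty":0,"tz":0,"wx":0,"wy":0,"wz":0,"jaw":0.8},{"tx":0,"ty":0,"tz":0,"wx":0,"wy":0,"wz":0,"jaw":0.8},{"tx":0,"ty":0,"tz":0,"wx":0,"wy":0,"wz":0,"jaw":0.8},{"tx":-0.02,"ty":0,"tz":0,"wx":0,"wy":0,"wz":0,"jaw":0.8},{"tx":-0.04,"ty":0,"tz":0,"wx":0,"wy":0,"wz":0,"jaw":0.8},{"tx":-0.05,"ty":0,"tz":0,"wx":0,"wy":0,"wz":0,"jaw":0.8},{"tx":-0.03,"ty":0,"tz":0,"wx":0,"wy":0,"wz":0,"jaw":0.8},{"tx":0,"ty":0,"tz":0,"wx":0,"wy":0,"wz":0,"jaw":0.8}]' 40; python3 go.py 0.4966 0.0063 0.14 8.8
```

```text
clock: 5.72
eef_pos: [0.436, -0.3266, 0.1442]
orientation: [2.182, 1.556, 2.468]
contact_force: [-0.4, -0.9, -5.6]
finger_gap: 0.0498
t 5.72 pos [ 0.436  -0.3266  0.1442] q7 0.59 F [-0.4 -0.9 -5.6] gap 0.0498
toolz ang 16.41 turn(rad) [ 0.1328 -0.0092 -0.0114] shift turned axes(m) [0.0042 0.3197 0.1108] now axes [0.0065 0.3021 0.1522]
```

```bash
python3 -m handwheel '[{"tx":0,"ty":0,"tz":0,"wx":0.133,"wy":-0.009,"wz":-0.011,"jaw":0.8},{"tx":0,"ty":0.046,"tz":0.016,"wx":0,"wy":0,"wz":0,"jaw":0.8},{"tx":0,"ty":0.046,"tz":0.016,"wx":0,"wy":0,"wz":0,"jaw":0.8},{"tx":0,"ty":0.046,"tz":0.016,"wx":0,"wy":0,"wz":0,"jaw":0.8},{"tx":0,"ty":0.046,"tz":0.016,"wx":0,"wy":0,"wz":0,"jaw":0.8},{"tx":0,"ty":0.046,"tz":0.016,"wx":0,"wy":0,"wz":0,"jaw":0.8},{"tx":0,"ty":0.046,"tz":0.015,"wx":0,"wy":0,"wz":0,"jaw":0.8},{"tx":0,"ty":0.043,"tz":0.015,"wx":0,"wy":0,"wz":0,"jaw":0.8},{"tx":0,"ty":0,"tz":0,"wx":0,"wy":0,"wz":0,"jaw":0.8},{"tx":0,"ty":0,"tz":0,"wx":0,"wy":0,"wz":0,"jaw":0.8}]' 40; python3 go.py 0.4966 0.0063 0.12 8.8
```

```text
clock: 6.98
eef_pos: [0.4825, 0.0133, 0.1224]
orientation: [2.848, 1.527, 2.992]
contact_force: [-1.1, 0.1, -5.5]
finger_gap: 0.05
t 6.97 pos [0.4825 0.0133 0.1224] q7 -0.2 F [-1.1  0.1 -5.5] gap 0.05
toolz ang 8.23 turn(rad) [-0.0102 -0.0418 -0.0129] shift turned axes(m) [ 0.0024 -0.0091  0.0128] now axes [ 0.0018 -0.009   0.013 ]
```

```bash
python3 -m handwheel '[{"tx":0,"ty":0,"tz":0,"wx":-0.01,"wy":-0.042,"wz":-0.013,"jaw":0.8},{"tx":0.01,"ty":-0.009,"tz":0.0128,"wx":0,"wy":0,"wz":0,"jaw":0.8},{"tx":0.01,"ty":0,"tz":0,"wx":0,"wy":0,"wz":0,"jaw":0.8},{"tx":0,"ty":0,"tz":0,"wx":0,"wy":0,"wz":0,"jaw":0.8}]' 40; python3 go.py 0.4966 0.0063 0.034 8.8
python3 - <<'E'
from rig import cams
import cv2,pickle,numpy as np
L=[]
for n,s in(("top",np.s_[225:305,235:365]),("side",np.s_[180:310,220:350])):
    f=cams.grab_frame(n); pickle.dump(f,open(f"pics/{n}1.pkl","wb")); i=cv2.resize(f["image"][s],None,fx=4,fy=4,interpolation=cv2.INTER_CUBIC); L.append(np.pad(i,((0,0),(0,520-i.shape[1]),(0,0)))[:340 if n=="top" else 520])
i=np.vstack([L[0],L[1]]); print(i.shape); cv2.imwrite("pics/b.png",cv2.resize(i,None,fx=.7,fy=.7,interpolation=cv2.INTER_AREA))
E
```

```text
clock: 7.48
eef_pos: [0.4948, 0.0004, 0.0977]
orientation: [-2.896, 1.563, -2.75]
contact_force: [-0.5, -0.4, -4.4]
finger_gap: 0.0494
t 7.47 pos [4.948e-01 4.000e-04 9.770e-02] q7 -0.22 F [-0.5 -0.4 -4.4] gap 0.0494
toolz ang 8.32 turn(rad) [-0.0083 -0.0073  0.0018] shift turned axes(m) [0.0637 0.0055 0.0027] now axes [0.0637 0.0057 0.0031]
(840, 520, 3)
```

View pics/b.png

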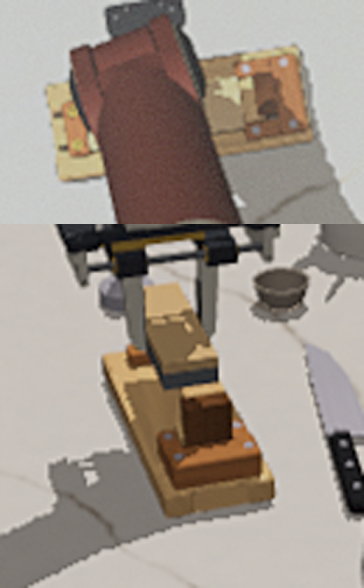

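The side crop shows the stone held level above the bed, with the wedge at about (205,415). The arm hides the middle in the top crop, but the stone's jaw end is visible at about (205,100). I'll lower it to just above the jaw and measure the end gap in the top view.

```bash
python3 -m handwheel '[{"tx":0.01,"ty":0.0055,"tz":0.0027,"wx":-0.008,"wy":-0.007,"wz":0.002,"jaw":0.8},{"tx":0.01,"ty":0,"tz":0,"wx":0,"wy":0,"wz":0,"jaw":0.8},{"tx":0.01,"ty":0,"tz":0,"wx":0,"wy":0,"wz":0,"jaw":0.8},{"tx":0,"ty":0,"tz":0,"wx":0,"wy":0,"wz":0,"jaw":0.8}]' 40; python3 go.py 0.4966 0.0063 0.066 8.8
python3 - <<'E'
from h import *
from rig import cams
T0=pickle.load(open("pics/top0.pkl","rb"));T=cams.grab_frame("top");pickle.dump(T,open("pics/top2.pkl","wb"))
S=cams.grab_frame("side");pickle.dump(S,open("pics/side2.pkl","wb"))
th=np.radians(8.8);c=np.array([.499,-.0095]);M=np.array([[np.cos(th),-np.sin(th)],[np.sin(th),np.cos(th)]])
def loc(P): q=P.copy(); q[...,:2]=(P[...,:2]-c)@M; return q
L0=loc(cloud(T0)); L=loc(cloud(T))
def prof(L,x0,x1,ys,name):
    k=(L[...,0]>x0)&(L[...,0]<x1)&(L[...,2]<.13); q=L[k]; print(name)
    for a in ys:
        s=q[(q[:,1]>=a)&(q[:,1]<a+.002)]; print(round(a*1000,1),len(s),np.round(np.percentile(s[:,2],[10,50,90])*1000,1) if len(s) else '')
prof(L0,-.018,.018,np.arange(-.07,-.05,.002),"jaw")
prof(L0,-.024,.024,np.arange(.086,.104,.002),"stop")
prof(L,-.02,.02,np.arange(-.072,-.044,.002),"now")
b=loc(cloud(T0))[(L0[...,2]>.02)&(L0[...,2]<.036)&(abs(L0[...,0])<.055)&(abs(L0[...,1])<.14)]; print(b.min(0),b.max(0))
for n,f,s in (("c",T,np.s_[235:295,245:355]),): cv2.imwrite("pics/c.png",cv2.resize(f["image"][s],None,fx=6,fy=6,interpolation=cv2.INTER_CUBIC))
E
```

```text
clock: 8.07
eef_pos: [0.498, 0.0077, 0.0668]
orientation: [0.158, 1.567, 0.314]
contact_force: [0.4, 0.4, -4.8]
finger_gap: 0.0498
t 8.07 pos [0.498  0.0077 0.0668] q7 -0.25 F [ 0.4  0.4 -4.8] gap 0.0498
toolz ang 8.9 turn(rad) [ 0.0018  0.0035 -0.0006] shift turned axes(m) [ 0.0008 -0.0012 -0.0016] now axes [ 0.0008 -0.0012 -0.0016]
jaw
-70.0 9 [53.3 54.4 56.6]
-68.0 9 [48.  54.4 59.1]
-66.0 10 [47.9 53.4 60.8]
-64.0 10 [52.7 54.1 59.8]
-62.0 8 [50.7 55.1 55.8]
-60.0 9 [25.6 29.5 52.8]
-58.0 10 [26.3 30.1 33.5]
-56.0 9 [25.2 27.6 34.1]
-54.0 8 [27.3 29.4 31.6]
-52.0 7 [25.1 26.7 29.5]
-50.0 9 [25.7 27.5 30.2]
stop
86.0 13 [25.5 27.7 31.5]
88.0 10 [24.4 28.  31.1]
90.0 14 [22.7 29.4 31.5]
92.0 16 [26.2 30.  40.9]
94.0 17 [34.8 42.4 47.7]
96.0 13 [39.6 43.2 46.6]
98.0 10 [41.  44.2 47.5]
100.0 15 [40.  44.  47.7]
102.0 9 [40.2 42.5 47.7]
now
-72.0 11 [52.  53.  57.8]
-70.0 10 [50.3 54.  57.1]
-68.0 9 [52.5 55.2 56. ]
-66.0 11 [48.2 53.3 58.1]
-64.0 10 [50.8 54.7 57.4]
-62.0 9 [50.7 55.  58.4]
-60.0 11 [25.4 49.5 87.9]
-58.0 10 [85.3 88.  89.5]
-56.0 11 [84.5 87.6 91.3]
-54.0 9 [89.6 90.3 93.7]
-52.0 11 [85.8 90.1 94.2]
-50.0 12 [86.6 89.9 92.7]
-48.0 10 [85.9 88.6 90.8]
-46.0 11 [84.7 86.8 88.3]
[-0.05053552 -0.13187019  0.02000686] [0.05039447 0.131718   0.03595006]
```

View pics/c.png

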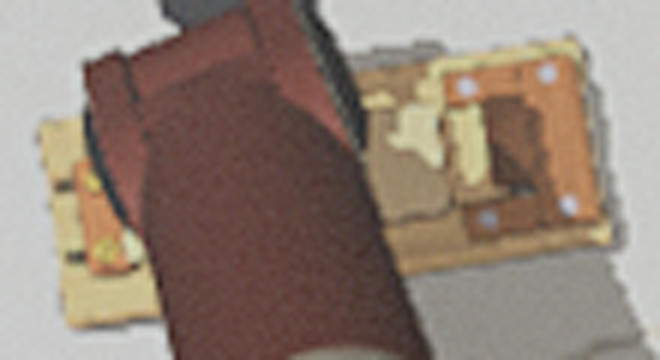

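The top crop shows the stone's jaw end at about (445,150) and its yaw matching the board. It looks just clear of the jaw. I'll estimate the edges at subpixel level.

```bash
cat > edge.py <<'E'
from h import *
th=np.radians(8.8);c=np.array([.499,-.0095]);M=np.array([[np.cos(th),-np.sin(th)],[np.sin(th),np.cos(th)]])
def edge(f,zt,xr,y0,y1,hi_at_low,ztop=.13,ax=1):
    P=cloud(f); q=P.copy(); q[...,:2]=(P[...,:2]-c)@M; o=1-ax
    k=(q[...,o]>xr[0])&(q[...,o]<xr[1])&(q[...,ax]>y0)&(q[...,ax]<y1)&(q[...,2]<ztop)
    y=q[k][:,ax]; hi=q[k][:,2]>zt
    if not hi_at_low: hi=~hi
    g=np.linspace(y0,y1,400); e=[(hi&(y>v)).sum()+(~hi&(y<=v)).sum() for v in g]; e=np.array(e); b=g[e==e.min()]
    return round(b.mean()*1000,2),k.sum(),e.min()
E
python3 - <<'E'
from edge import *
T0=pickle.load(open("pics/top0.pkl","rb"));T1=pickle.load(open("pics/top2.pkl","rb"))
print("jaw0",edge(T0,.042,(-.02,.02),-.07,-.05,True))
print("stop0",edge(T0,.036,(-.026,.026),.085,.105,False))
for xr in((-.024,.0),(0,.022),(-.02,.02)): print("stone end",xr,edge(T1,.071,xr,-.069,-.049,False))
print("stone sides -x",edge(T1,.05,(-.055,-.03),-.04,-.01,False,ax=0),"+x",edge(T1,.05,(-.055,-.03),.01,.04,True,ax=0))
E
```

```text
jaw0 (np.float64(-59.15), np.int64(96), np.int64(0))
stop0 (np.float64(93.97), np.int64(140), np.int64(6))
stone end (-0.024, 0.0) (np.float64(-58.25), np.int64(62), np.int64(0))
stone end (0, 0.022) (np.float64(-58.15), np.int64(58), np.int64(0))
stone end (-0.02, 0.02) (np.float64(-58.2), np.int64(101), np.int64(0))
stone sides -x (np.float64(-27.26), np.int64(109), np.int64(7)) +x (np.float64(25.71), np.int64(76), np.int64(0))
```

```bash
python3 -m handwheel '[{"tx":0.003,"ty":0.0005,"tz":0.0007,"wx":0.002,"wy":0.003,"wz":0,"jaw":0.8},{"tx":0.003,"ty":0,"tz":0,"wx":0,"wy":0,"wz":0,"jaw":0.8},{"tx":0,"ty":0,"tz":0,"wx":0,"wy":0,"wz":0,"jaw":0.8}]' 40; python3 go.py 0.4987 0.0083 0.0343 8.8
```

```text
clock: 8.55
eef_pos: [0.5002, 0.0084, 0.0619]
orientation: [0.044, 1.567, 0.197]
contact_force: [0.1, -0.7, -5.0]
finger_gap: 0.0495
t 8.55 pos [0.5002 0.0084 0.0619] q7 -0.26 F [ 0.1 -0.7 -5. ] gap 0.0495
toolz ang 8.75 turn(rad) [-0.0009  0.0042 -0.0002] shift turned axes(m) [ 0.0276  0.0002 -0.0015] now axes [ 0.0276  0.0002 -0.0016]
```

```bash
python3 -m handwheel '[{"tx":0.005,"ty":0,"tz":-0.001,"wx":0,"wy":0.004,"wz":0,"jaw":0.8},{"tx":0.005,"ty":0,"tz":0,"wx":0,"wy":0,"wz":0,"jaw":0.8},{"tx":0.003,"ty":0,"tz":0,"wx":0,"wy":0,"wz":0,"jaw":0.8},{"tx":0,"ty":0,"tz":0,"wx":0,"wy":0,"wz":0,"jaw":0.8}]' 40; python3 go.py 0.4987 0.0083 0.0343 8.8
python3 - <<'E'
from edge import *
from rig import cams
T=cams.grab_frame("top"); print("stone",edge(T,.06,(-.02,.02),-.069,-.049,False,ztop=.1),"rails/jaw z", )
E
```

```text
clock: 9.05
eef_pos: [0.4992, 0.0082, 0.048]
orientation: [2.287, 1.571, 2.44]
contact_force: [-0.7, -0.1, -4.6]
finger_gap: 0.0497
t 9.05 pos [0.4992 0.0082 0.048 ] q7 -0.27 F [-0.7 -0.1 -4.6] gap 0.0497
toolz ang 8.74 turn(rad) [-0.001  -0.0002 -0.0002] shift turned axes(m) [ 0.0137  0.0002 -0.0004] now axes [ 0.0137  0.0002 -0.0004]
stone (np.float64(-58.15), np.int64(102), np.int64(0)) rails/jaw z
```

```bash
python3 -m handwheel '[{"tx":0.004,"ty":0.0004,"tz":0,"wx":0,"wy":0,"wz":0,"jaw":0.8},{"tx":0.004,"ty":0,"tz":0,"wx":0,"wy":0,"wz":0,"jaw":0.8},{"tx":0.002,"ty":0,"tz":0,"wx":0,"wy":0,"wz":0,"jaw":0.8},{"tx":0.001,"ty":0,"tz":0,"wx":0,"wy":0,"wz":0,"jaw":0.8},{"tx":0,"ty":0,"tz":0,"wx":0,"wy":0,"wz":0,"jaw":0.8}]' 40; python3 go.py 0.4987 0.0083 0.0343 8.8
```

```text
clock: 9.72
eef_pos: [0.4995, 0.0087, 0.0365]
orientation: [0.251, 1.57, 0.404]
contact_force: [-0.1, -0.4, -4.4]
finger_gap: 0.0499
t 9.72 pos [0.4995 0.0087 0.0365] q7 -0.28 F [-0.1 -0.4 -4.4] gap 0.0499
toolz ang 8.75 turn(rad) [-0.0009  0.0007 -0.0002] shift turned axes(m) [ 0.0022 -0.0003 -0.0008] now axes [ 0.0022 -0.0003 -0.0008]
```

```bash
python3 -m handwheel '[{"tx":0.001,"ty":0,"tz":0,"wx":0,"wy":0,"wz":0,"jaw":0.8},{"tx":0.001,"ty":0,"tz":0,"wx":0,"wy":0,"wz":0,"jaw":0.8},{"tx":0,"ty":0,"tz":0,"wx":0,"wy":0,"wz":0,"jaw":0.8}]' 40; python3 -m handwheel '[{"tx":0.0006,"ty":0,"tz":0,"wx":0,"wy":0,"wz":0,"jaw":0.8},{"tx":0,"ty":0,"tz":0,"wx":0,"wy":0,"wz":0,"jaw":0.8}]' 40
```

```text
clock: 10.1
eef_pos: [0.4997, 0.0087, 0.0345]
orientation: [0.115, 1.57, 0.268]
contact_force: [-0.1, -0.4, -4.5]
finger_gap: 0.0494
clock: 10.35
eef_pos: [0.4998, 0.0087, 0.0342]
orientation: [-0.011, 1.569, 0.141]
contact_force: [-0.7, 0.2, -5.0]
finger_gap: 0.0497
```

```bash
python3 -m handwheel '[{"tx":0.0008,"ty":0,"tz":0,"wx":0,"wy":0,"wz":0,"jaw":0.8},{"tx":0,"ty":0,"tz":0,"wx":0,"wy":0,"wz":0,"jaw":0.8}]' 40;python3 -m handwheel '[{"tx":0.0008,"ty":0,"tz":0,"wx":0,"wy":0,"wz":0,"jaw":0.8},{"tx":0,"ty":0,"tz":0,"wx":0,"wy":0,"wz":0,"jaw":0.8}]' 40
```

```text
clock: 10.6
eef_pos: [0.4999, 0.0087, 0.0342]
orientation: [-0.257, 1.569, -0.104]
contact_force: [-0.2, 0.1, -3.9]
finger_gap: 0.0496
clock: 10.85
eef_pos: [0.4999, 0.0087, 0.0342]
orientation: [-0.438, 1.568, -0.285]
contact_force: [-0.4, 0.1, -4.6]
finger_gap: 0.0499
```

```bash
python3 -m handwheel '[{"tx":0.0015,"ty":0,"tz":0,"wx":0,"wy":0,"wz":0,"jaw":0.8}]' 40;python3 -m handwheel '[{"tx":0.0015,"ty":0,"tz":0,"wx":0,"wy":0,"wz":0,"jaw":0.8}]' 40;python3 go.py 0.4987 0.0083 0.0343 8.8;  python3 - <<'E'
from edge import *
from rig import cams
T=cams.grab_frame("top");pickle.dump(T,open("pics/top3.pkl","wb")); print("stone",edge(T,.045,(-.02,.02),-.069,-.055,False,ztop=.1))
P=cloud(T);q=P.copy();q[...,:2]=(P[...,:2]-c)@M
for y in(-.056,-.05,-.044,-.038):
    k=(abs(q[...,0])<.02)&(abs(q[...,1]-y)<.003)&(q[...,2]<.1); print(y,k.sum(),np.median(q[k][:,2]))
k=(abs(q[...,0])<.018)&(abs(q[...,1]+.066)<.005)&(q[...,2]<.1);print('jaw top',np.median(q[k][:,2]))
E
```

```text
clock: 10.98
eef_pos: [0.4999, 0.0086, 0.0341]
orientation: [-0.75, 1.568, -0.597]
contact_force: [-5.4, -0.1, 22.8]
finger_gap: 0.0497
clock: 11.1
eef_pos: [0.4999, 0.0086, 0.0341]
orientation: [-0.908, 1.567, -0.755]
contact_force: [-5.4, -1.1, 14.0]
finger_gap: 0.0498
t 11.1 pos [0.4999 0.0086 0.0341] q7 -0.28 F [-5.4 -1.1 14. ] gap 0.0498
toolz ang 8.76 turn(rad) [-0.0007  0.0023  0.0029] shift turned axes(m) [-0.0002 -0.0002 -0.0012] now axes [-0.0002 -0.0002 -0.0012]
stone (np.float64(-68.84), np.int64(68), np.int64(7))
-0.056 31 0.05426539368883704
-0.05 30 0.05558749530334238
-0.044 31 0.055388340035296975
-0.038 30 0.05621548490408866
jaw top 0.054265041147053765
```

```bash
python3 -m handwheel '[{"tx":0,"ty":0,"tz":0,"wx":0,"wy":0,"wz":0,"jaw":0.8},{"tx":0,"ty":0,"tz":0,"wx":0,"wy":0,"wz":0,"jaw":0.45},{"tx":0,"ty":0,"tz":0,"wx":0,"wy":0,"wz":0,"jaw":0.3},{"tx":0,"ty":0,"tz":0,"wx":0,"wy":0,"wz":0,"jaw":0.3}]' 40; python3 -m handwheel '[{"tx":-0.03,"ty":0,"tz":0,"wx":0,"wy":0,"wz":0,"jaw":0.3},{"tx":-0.05,"ty":0,"tz":0,"wx":0,"wy":0,"wz":0,"jaw":0.3},{"tx":-0.05,"ty":0,"tz":0,"wx":0,"wy":0,"wz":0,"jaw":0.3},{"tx":-0.02,"ty":0,"tz":0,"wx":0,"wy":0,"wz":0,"jaw":0.3}]' 40; python3 go.py 0.4646 0.2749 0.19 8.8
```

```text
clock: 11.65
eef_pos: [0.5016, 0.009, 0.0343]
orientation: [-0.393, 1.564, -0.24]
contact_force: [-0.9, 0.6, -0.3]
finger_gap: 0.0641
clock: 12.15
eef_pos: [0.5007, 0.0094, 0.1868]
orientation: [-0.434, 1.567, -0.28]
contact_force: [-0.5, 0.6, 0.1]
finger_gap: 0.0651
t 12.15 pos [0.5007 0.0094 0.1868] q7 -0.15 F [-0.5  0.6  0.1] gap 0.0651
toolz ang 8.78 turn(rad) [-0.0004  0.003   0.0014] shift turned axes(m) [-0.0032  0.2679  0.0049] now axes [-0.0036  0.2679  0.0048]
```

```bash
python3 -m handwheel '[{"tx":0,"ty":0.045,"tz":0.001,"wx":0,"wy":0,"wz":0,"jaw":0.3},{"tx":0,"ty":0.045,"tz":0.001,"wx":0,"wy":0,"wz":0,"jaw":0.2},{"tx":0,"ty":0.045,"tz":0.001,"wx":0,"wy":0,"wz":0,"jaw":0.1},{"tx":0,"ty":0.045,"tz":0.001,"wx":0,"wy":0,"wz":0,"jaw":0.1},{"tx":0,"ty":0.045,"tz":0.001,"wx":0,"wy":0,"wz":0,"jaw":0.1},{"tx":0,"ty":0.043,"tz":0,"wx":0,"wy":0,"wz":0,"jaw":0.1},{"tx":0,"ty":0,"tz":0,"wx":0,"wy":0,"wz":0,"jaw":0.1}]' 40; python3 go.py 0.4646 0.2749 0.06 8.8
python3 - <<'E'
from edge import *
from rig import cams
T=cams.grab_frame("top");pickle.dump(T,open("pics/top4.pkl","wb"))
S=cams.grab_frame("side");pickle.dump(S,open("pics/side4.pkl","wb"))
print("stone sides -x",edge(T,.042,(-.03,.06),-.04,-.01,False,ax=0),"+x",edge(T,.042,(-.03,.06),.01,.04,True,ax=0))
P=cloud(T);q=P.copy();q[...,:2]=(P[...,:2]-c)@M
k=(abs(q[...,0])<.04)&(q[...,1]>-.11)&(q[...,1]<-.07)&(q[...,2]>.08)&(q[...,2]<.1);print("wedge",k.sum(),np.median(q[k],0), np.median(P[k],0))
k=(abs(q[...,0])<.02)&(q[...,1]>-.05)&(q[...,1]<.08);w=q[k];print("stone plane",np.median(w[:,2]),np.linalg.lstsq(np.c_[w[:,:2],np.ones(len(w))],w[:,2],rcond=None)[0])
a=cv2.resize(T["image"][235:300,240:360],None,fx=5,fy=5,interpolation=cv2.INTER_CUBIC);b=cv2.resize(S["image"][190:300,220:340],None,fx=5,fy=5,interpolation=cv2.INTER_CUBIC)
cv2.imwrite("pics/d.png",cv2.resize(np.vstack([a,b]),None,fx=.68,fy=.68,interpolation=cv2.INTER_AREA))
E
```

```text
clock: 13.02
eef_pos: [0.4684, 0.2828, 0.1887]
orientation: [-0.005, 1.558, 0.142]
contact_force: [-0.3, -0.0, 0.3]
finger_gap: 0.0839
t 13.03 pos [0.4684 0.2828 0.1887] q7 -0.69 F [-0.3 -0.   0.3] gap 0.0839
toolz ang 8.44 turn(rad) [-0.0063  0.0132  0.0001] shift turned axes(m) [ 0.1287 -0.0072 -0.005 ] now axes [ 0.1286 -0.0072 -0.0066]
stone sides -x (np.float64(-24.89), np.int64(356), np.int64(12)) +x (np.float64(26.17), np.int64(306), np.int64(0))
wedge 115 [-0.00043085 -0.08868154  0.09304446] [ 0.51111995 -0.09613183  0.09304446]
stone plane 0.055936312602281886 [-5.10402289e-05 -4.32073837e-03  5.61156298e-02]
```

View pics/d.png

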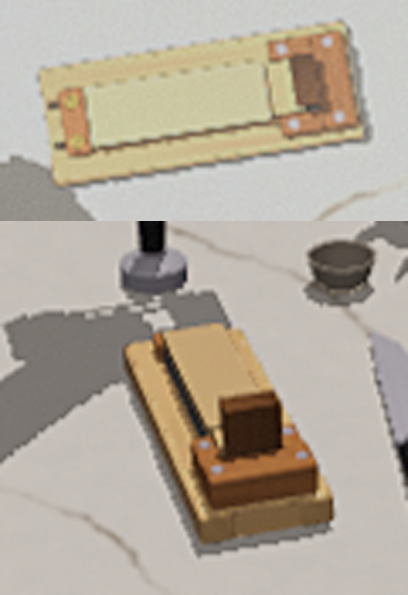

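The stone lies flat and straight between the stop (75,120) and the jaw (282,85) in the top crop. The wedge stands at (305,85). Now the pounder.

```bash
python3 -m handwheel '[{"tx":0,"ty":0,"tz":0,"wx":-0.006,"wy":0.013,"wz":0,"jaw":0.1},{"tx":0.02,"ty":-0.007,"tz":-0.005,"wx":0,"wy":0,"wz":0,"jaw":0.1},{"tx":0.03,"ty":0,"tz":0,"wx":0,"wy":0,"wz":0,"jaw":0.1},{"tx":0,"ty":0,"tz":0,"wx":0,"wy":0,"wz":0,"jaw":0.1}]' 40; python3 go.py 0.4646 0.2749 0.06 8.8
```

```text
clock: 13.62
eef_pos: [0.4695, 0.2628, 0.1376]
orientation: [-1.597, 1.563, -1.461]
contact_force: [0.8, -0.0, 0.4]
finger_gap: 0.0837
t 13.62 pos [0.4695 0.2628 0.1376] q7 -0.71 F [ 0.8 -0.   0.4] gap 0.0837
toolz ang 7.8 turn(rad) [-0.0174 -0.0003  0.008 ] shift turned axes(m) [ 0.0776  0.0127 -0.003 ] now axes [ 0.0775  0.0133 -0.0032]
```

```bash
python3 -m handwheel '[{"tx":0,"ty":0.0125,"tz":-0.003,"wx":-0.017,"wy":0,"wz":0.008,"jaw":0.1},{"tx":0,"ty":0,"tz":0,"wx":0,"wy":0,"wz":0,"jaw":0.1},{"tx":0,"ty":0,"tz":0,"wx":0,"wy":0,"wz":0,"jaw":0.1}]' 40; python3 go.py 0.4646 0.2749 0.06 8.8
```

```text
clock: 14.0
eef_pos: [0.4665, 0.2759, 0.1402]
orientation: [0.561, 1.566, 0.713]
contact_force: [-0.3, 0.6, -0.5]
finger_gap: 0.0837
t 14.0 pos [0.4665 0.2759 0.1402] q7 -0.71 F [-0.3  0.6 -0.5] gap 0.0837
toolz ang 8.73 turn(rad) [-0.0012  0.004  -0.0025] shift turned axes(m) [ 0.0802 -0.0006 -0.0021] now axes [ 0.0802 -0.0009 -0.0024]
```

```bash
python3 -m handwheel '[{"tx":0.025,"ty":-0.0007,"tz":-0.002,"wx":0,"wy":0.004,"wz":-0.002,"jaw":0.1},{"tx":0.025,"ty":0,"tz":0,"wx":0,"wy":0,"wz":0,"jaw":0.1},{"tx":0.02,"ty":0,"tz":0,"wx":0,"wy":0,"wz":0,"jaw":0.1},{"tx":0.009,"ty":0,"tz":0,"wx":0,"wy":0,"wz":0,"jaw":0.1},{"tx":0,"ty":0,"tz":0,"wx":0,"wy":0,"wz":0,"jaw":0.1},{"tx":0,"ty":0,"tz":0,"wx":0,"wy":0,"wz":0,"jaw":0.1}]' 40; python3 go.py 0.4646 0.2749 0.06 8.8
```

```text
clock: 14.75
eef_pos: [0.4682, 0.2775, 0.0635]
orientation: [0.414, 1.56, 0.567]
contact_force: [0.6, -0.2, -0.4]
finger_gap: 0.0838
t 14.75 pos [0.4682 0.2775 0.0635] q7 -0.77 F [ 0.6 -0.2 -0.4] gap 0.0838
toolz ang 8.73 turn(rad) [-0.0012  0.0094 -0.0041] shift turned axes(m) [ 0.0035 -0.002  -0.004 ] now axes [ 0.0035 -0.002  -0.004 ]
```

```bash
python3 -m handwheel '[{"tx":0.003,"ty":-0.002,"tz":-0.004,"wx":-0.001,"wy":0.009,"wz":-0.004,"jaw":0.1},{"tx":0,"ty":0,"tz":0,"wx":0,"wy":0,"wz":0,"jaw":0.1},{"tx":0,"ty":0,"tz":0,"wx":0,"wy":0,"wz":0,"jaw":0.5},{"tx":0,"ty":0,"tz":0,"wx":0,"wy":0,"wz":0,"jaw":0.8},{"tx":0,"ty":0,"tz":0,"wx":0,"wy":0,"wz":0,"jaw":1},{"tx":0,"ty":0,"tz":0,"wx":0,"wy":0,"wz":0,"jaw":1},{"tx":0,"ty":0,"tz":0,"wx":0,"wy":0,"wz":0,"jaw":1}]' 60; python3 go.py 0.4646 0.2749 0.2 8.8
```

```text
clock: 15.62
eef_pos: [0.4653, 0.2753, 0.0619]
orientation: [0.353, 1.568, 0.506]
contact_force: [-0.4, 0.7, 0.0]
finger_gap: 0.0385
t 15.62 pos [0.4653 0.2753 0.0619] q7 -0.77 F [-0.4  0.7  0. ] gap 0.0385
toolz ang 8.78 turn(rad) [-0.0003  0.0027 -0.001 ] shift turned axes(m) [-0.1381 -0.0003 -0.0007] now axes [-1.381e-01 -1.000e-04 -4.000e-04]
```

```bash
python3 -m handwheel '[{"tx":0,"ty":0,"tz":0,"wx":0,"wy":0,"wz":0,"jaw":1},{"tx":0,"ty":0,"tz":0,"wx":0,"wy":0,"wz":0,"jaw":1},{"tx":0,"ty":0,"tz":0,"wx":0,"wy":0,"wz":0,"jaw":1}]' 60; python3 go.py 0.4646 0.2749 0.2 8.8;  python3 -m handwheel '[{"tx":-0.02,"ty":0,"tz":0,"wx":0,"wy":0,"wz":0,"jaw":1},{"tx":-0.04,"ty":0,"tz":0,"wx":0,"wy":0,"wz":0,"jaw":1},{"tx":-0.04,"ty":0,"tz":0,"wx":0,"wy":0,"wz":0,"jaw":1},{"tx":-0.03,"ty":0,"tz":0,"wx":0,"wy":0,"wz":0,"jaw":1},{"tx":0,"ty":0,"tz":0,"wx":0,"wy":0,"wz":0,"jaw":1}]' 60; python3 go.py 0.511 -0.096 0.2 8.8
```

```text
clock: 16.0
eef_pos: [0.4664, 0.2755, 0.062]
orientation: [0.334, 1.566, 0.487]
contact_force: [1.6, 0.5, 0.3]
finger_gap: 0.0255
t 16.0 pos [0.4664 0.2755 0.062 ] q7 -0.77 F [1.6 0.5 0.3] gap 0.0255
toolz ang 8.75 turn(rad) [-0.0008  0.0046 -0.0016] shift turned axes(m) [-0.138  -0.0003 -0.0018] now axes [-1.38e-01 -1.00e-04 -1.20e-03]
clock: 16.62
eef_pos: [0.4606, 0.2718, 0.1901]
orientation: [-2.7, 1.558, -2.546]
contact_force: [-0.9, -0.2, -4.8]
finger_gap: 0.0259
t 16.62 pos [0.4606 0.2718 0.1901] q7 -0.67 F [-0.9 -0.2 -4.8] gap 0.0259
toolz ang 8.82 turn(rad) [ 0.0004 -0.0115  0.0054] shift turned axes(m) [-0.0099 -0.3712 -0.0064] now axes [-0.0078 -0.3712 -0.0067]
```

```bash
python3 -m handwheel '[{"tx":-0.01,"ty":-0.02,"tz":-0.001,"wx":0,"wy":-0.011,"wz":0.005,"jaw":1},{"tx":-0.002,"ty":-0.044,"tz":-0.001,"wx":0,"wy":0,"wz":0,"jaw":1},{"tx":-0.002,"ty":-0.044,"tz":-0.001,"wx":0,"wy":0,"wz":0,"jaw":1},{"tx":-0.002,"ty":-0.044,"tz":-0.001,"wx":0,"wy":0,"wz":0,"jaw":1},{"tx":-0.002,"ty":-0.044,"tz":-0.001,"wx":0,"wy":0,"wz":0,"jaw":1},{"tx":-0.002,"ty":-0.044,"tz":-0.001,"wx":0,"wy":0,"wz":0,"jaw":1},{"tx":-0.002,"ty":-0.044,"tz":0,"wx":0,"wy":0,"wz":0,"jaw":1},{"tx":-0.002,"ty":-0.044,"tz":0,"wx":0,"wy":0,"wz":0,"jaw":1},{"tx":-0.002,"ty":-0.04,"tz":0,"wx":0,"wy":0,"wz":0,"jaw":1},{"tx":0,"ty":0,"tz":0,"wx":0,"wy":0,"wz":0,"jaw":1},{"tx":0,"ty":0,"tz":0,"wx":0,"wy":0,"wz":0,"jaw":1}]' 60; python3 go.py 0.511 -0.096 0.165 8.8
```

```text
clock: 18.0
eef_pos: [0.496, -0.1065, 0.1922]
orientation: [3.063, 1.521, -3.062]
contact_force: [0.1, 0.7, -3.8]
finger_gap: 0.0259
t 18.0 pos [ 0.496  -0.1065  0.1922] q7 0.09 F [ 0.1  0.7 -3.8] gap 0.0259
toolz ang 9.11 turn(rad) [ 0.0053 -0.0499 -0.0038] shift turned axes(m) [0.0272 0.0081 0.0164] now axes [0.0264 0.0079 0.0178]
```

```bash
python3 -m handwheel '[{"tx":0,"ty":0,"tz":0,"wx":0.005,"wy":-0.05,"wz":-0.004,"jaw":1},{"tx":0,"ty":0.008,"tz":0.016,"wx":0,"wy":0,"wz":0,"jaw":1},{"tx":0.01,"ty":0,"tz":0,"wx":0,"wy":0,"wz":0,"jaw":1},{"tx":0.01,"ty":0,"tz":0,"wx":0,"wy":0,"wz":0,"jaw":1},{"tx":0,"ty":0,"tz":0,"wx":0,"wy":0,"wz":0,"jaw":1}]' 60; python3 go.py 0.511 -0.096 0.165 8.8
```

```text
clock: 18.62
eef_pos: [0.5094, -0.0899, 0.1673]
orientation: [2.526, 1.563, 2.689]
contact_force: [0.6, -1.0, -5.5]
finger_gap: 0.0257
t 18.62 pos [ 0.5094 -0.0899  0.1673] q7 0.05 F [ 0.6 -1.  -5.5] gap 0.0257
toolz ang 9.33 turn(rad) [ 0.0092 -0.0062 -0.0044] shift turned axes(m) [ 0.0023 -0.0063  0.0007] now axes [ 0.0023 -0.0063  0.0006]
```

```bash
python3 -m handwheel '[{"tx":0,"ty":-0.006,"tz":0.0005,"wx":0.009,"wy":-0.006,"wz":-0.004,"jaw":1},{"tx":0.003,"ty":0,"tz":0,"wx":0,"wy":0,"wz":0,"jaw":1},{"tx":0,"ty":0,"tz":0,"wx":0,"wy":0,"wz":0,"jaw":1}]' 60; python3 go.py 0.511 -0.096 0.156 8.8
python3 - <<'E'
from rig import cams
import cv2
f=cams.grab_frame("side"); cv2.imwrite("pics/e.png",cv2.resize(f["image"][150:300,220:370],None,fx=4,fy=4,interpolation=cv2.INTER_CUBIC))
E
```

```text
clock: 19.0
eef_pos: [0.511, -0.0969, 0.1642]
orientation: [-1.313, 1.57, -1.161]
contact_force: [0.2, 0.5, -3.8]
finger_gap: 0.0257
t 19.0 pos [ 0.511  -0.0969  0.1642] q7 0.05 F [ 0.2  0.5 -3.8] gap 0.0257
toolz ang 8.71 turn(rad) [-0.0016  0.0001  0.0005] shift turned axes(m) [0.0082 0.0009 0.0002] now axes [0.0082 0.0009 0.0002]
```

View pics/e.png

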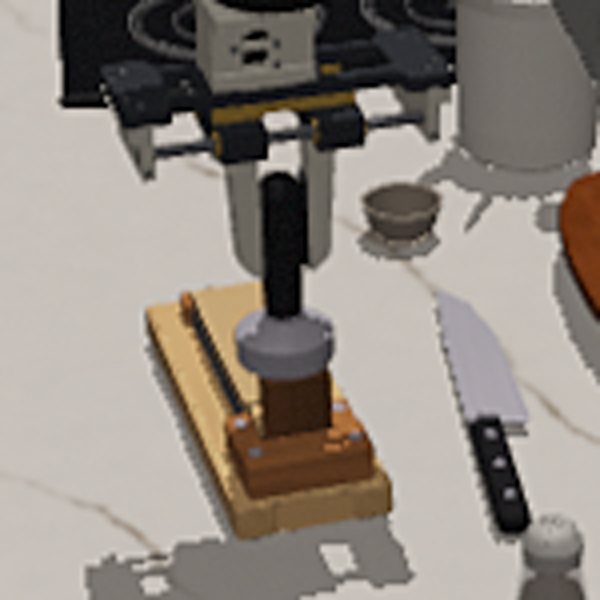

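The pounder hangs upright with its disc at (283,345), centred over the wedge at (293,405). Now light pushes at about 10 mm/s.

```bash
python3 -m handwheel '[{"tx":0.0015,"ty":0.0005,"tz":0,"wx":0,"wy":0,"wz":0,"jaw":1},{"tx":0.0015,"ty":0,"tz":0,"wx":0,"wy":0,"wz":0,"jaw":1},{"tx":0.0015,"ty":0,"tz":0,"wx":0,"wy":0,"wz":0,"jaw":1},{"tx":0.0015,"ty":0,"tz":0,"wx":0,"wy":0,"wz":0,"jaw":1},{"tx":0.0012,"ty":0,"tz":0,"wx":0,"wy":0,"wz":0,"jaw":1}]' 60; python3 -m handwheel '[{"tx":0.0012,"ty":0,"tz":0,"wx":0,"wy":0,"wz":0,"jaw":1},{"tx":0.0012,"ty":0,"tz":0,"wx":0,"wy":0,"wz":0,"jaw":1},{"tx":0.0012,"ty":0,"tz":0,"wx":0,"wy":0,"wz":0,"jaw":1}]' 60; python3 -m handwheel '[{"tx":0.0012,"ty":0,"tz":0,"wx":0,"wy":0,"wz":0,"jaw":1},{"tx":0.0012,"ty":0,"tz":0,"wx":0,"wy":0,"wz":0,"jaw":1},{"tx":0.0012,"ty":0,"tz":0,"wx":0,"wy":0,"wz":0,"jaw":1}]' 60; python3 go.py 0.511 -0.096 0.156 8.8
```

```text
clock: 19.68
eef_pos: [0.5113, -0.0965, 0.1571]
orientation: [-0.615, 1.569, -0.463]
contact_force: [0.4, -0.3, -4.1]
finger_gap: 0.0258
clock: 20.05
eef_pos: [0.5113, -0.0964, 0.1536]
orientation: [-0.662, 1.569, -0.51]
contact_force: [-0.6, 0.2, -0.7]
finger_gap: 0.0255
clock: 20.42
eef_pos: [0.5119, -0.0963, 0.1507]
orientation: [-0.521, 1.568, -0.369]
contact_force: [-1.0, 0.4, -0.7]
finger_gap: 0.0255
t 20.43 pos [ 0.5119 -0.0963  0.1507] q7 0.03 F [-1.   0.4 -0.7] gap 0.0255
toolz ang 8.71 turn(rad) [-0.0015  0.0029  0.0016] shift turned axes(m) [-0.0053  0.0004 -0.0008] now axes [-0.0053  0.0004 -0.0008]
```

```bash
python3 -m handwheel '[{"tx":-0.004,"ty":0,"tz":-0.0006,"wx":0,"wy":0.003,"wz":0.001,"jaw":1},{"tx":0.0016,"ty":0,"tz":0,"wx":0,"wy":0,"wz":0,"jaw":1},{"tx":0.0014,"ty":0,"tz":0,"wx":0,"wy":0,"wz":0,"jaw":1},{"tx":0.0012,"ty":0,"tz":0,"wx":0,"wy":0,"wz":0,"jaw":1},{"tx":0.0012,"ty":0,"tz":0,"wx":0,"wy":0,"wz":0,"jaw":1},{"tx":0.0012,"ty":0,"tz":0,"wx":0,"wy":0,"wz":0,"jaw":1},{"tx":0.0012,"ty":0,"tz":0,"wx":0,"wy":0,"wz":0,"jaw":1},{"tx":0.0012,"ty":0,"tz":0,"wx":0,"wy":0,"wz":0,"jaw":1}]' 60; python3 -m handwheel '[{"tx":0.0012,"ty":0,"tz":0,"wx":0,"wy":0,"wz":0,"jaw":1},{"tx":0.0012,"ty":0,"tz":0,"wx":0,"wy":0,"wz":0,"jaw":1}]' 60; python3 go.py 0.511 -0.096 0.140 8.8
```

```text
clock: 21.42
eef_pos: [0.5119, -0.0964, 0.1457]
orientation: [-0.655, 1.57, -0.503]
contact_force: [-0.3, -0.2, 0.2]
finger_gap: 0.0258
clock: 21.68
eef_pos: [0.5121, -0.0964, 0.1438]
orientation: [-0.703, 1.569, -0.551]
contact_force: [-3.1, 0.1, 8.5]
finger_gap: 0.026
t 21.68 pos [ 0.5121 -0.0964  0.1438] q7 0.03 F [-3.1  0.1  8.5] gap 0.026
toolz ang 8.71 turn(rad) [-0.0016  0.0014  0.0012] shift turned axes(m) [ 0.0038  0.0005 -0.001 ] now axes [ 0.0038  0.0005 -0.001 ]
```

```bash
for i in 1 ; do python3 -m handwheel '[{"tx":0.0012,"ty":0,"tz":0,"wx":0,"wy":0,"wz":0,"jaw":1}]' 60; python3 -m handwheel '[{"tx":0.0012,"ty":0,"tz":0,"wx":0,"wy":0,"wz":0,"jaw":1}]' 60; python3 -m handwheel '[{"tx":0.0012,"ty":0,"tz":0,"wx":0,"wy":0,"wz":0,"jaw":1}]' 60; done | grep -E "eef|force"
```

```text
eef_pos: [0.5121, -0.0963, 0.1435]
contact_force: [-2.7, -0.1, 7.6]
eef_pos: [0.5121, -0.0963, 0.1432]
contact_force: [-2.0, -0.6, 7.7]
eef_pos: [0.5122, -0.0963, 0.143]
contact_force: [-2.2, -0.2, 5.5]
```

```bash
for i in 1 ; do python3 -m handwheel '[{"tx":0.0016,"ty":0,"tz":0,"wx":0,"wy":0,"wz":0,"jaw":1}]' 60; python3 -m handwheel '[{"tx":0.0016,"ty":0,"tz":0,"wx":0,"wy":0,"wz":0,"jaw":1}]' 60; python3 -m handwheel '[{"tx":0.0016,"ty":0,"tz":0,"wx":0,"wy":0,"wz":0,"jaw":1}]' 60; done | grep -E "eef|force"
```

```text
eef_pos: [0.5121, -0.0963, 0.1424]
contact_force: [-2.2, -0.6, 6.2]
eef_pos: [0.5121, -0.0963, 0.1418]
contact_force: [-2.5, 0.1, 6.4]
eef_pos: [0.5121, -0.0962, 0.1411]
contact_force: [-1.5, 0.7, 5.4]
```

Run:
```python
from edge import *
from rig import cams
S=cams.grab_frame("side");pickle.dump(S,open("pics/side5.pkl","wb"));T=cams.grab_frame("top");pickle.dump(T,open("pics/top5.pkl","wb"))
cv2.imwrite("pics/f.png",cv2.resize(S["image"][190:300,220:340],None,fx=5,fy=5,interpolation=cv2.INTER_CUBIC))
P=cloud(T);q=P.copy();q[...,:2]=(P[...,:2]-c)@M
```

```text
(no output)
```

View pics/f.png

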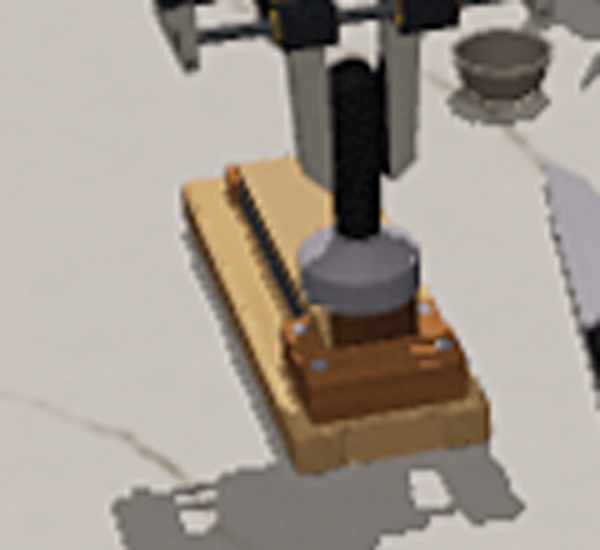

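The disc at (360,270) sits on the shortened wedge at (375,325), which still slides under about 10 N. I'll continue.

```bash
for i in 1 ; do python3 -m handwheel '[{"tx":0.0016,"ty":0,"tz":0,"wx":0,"wy":0,"wz":0,"jaw":1}]' 60; python3 -m handwheel '[{"tx":0.0016,"ty":0,"tz":0,"wx":0,"wy":0,"wz":0,"jaw":1}]' 60; python3 -m handwheel '[{"tx":0.0016,"ty":0,"tz":0,"wx":0,"wy":0,"wz":0,"jaw":1}]' 60; python3 -m handwheel '[{"tx":0.0016,"ty":0,"tz":0,"wx":0,"wy":0,"wz":0,"jaw":1}]' 60;  python3 -m handwheel '[{"tx":0.0016,"ty":0,"tz":0,"wx":0,"wy":0,"wz":0,"jaw":1}]' 60;python3 -m handwheel '[{"tx":0.0016,"ty":0,"tz":0,"wx":0,"wy":0,"wz":0,"jaw":1}]' 60; python3 go.py 0.511 -0.096 0.130 8.8; done | grep -E "eef|force|turn"
```

```text
eef_pos: [0.512, -0.0962, 0.1404]
contact_force: [-1.8, 1.1, 6.2]
eef_pos: [0.5121, -0.0962, 0.1397]
contact_force: [-2.5, 0.3, 8.3]
eef_pos: [0.5121, -0.0961, 0.1391]
contact_force: [-2.8, 0.8, 8.3]
eef_pos: [0.5121, -0.0961, 0.1385]
contact_force: [-2.1, 0.4, 5.3]
eef_pos: [0.5121, -0.0961, 0.1379]
contact_force: [-2.5, -0.3, 5.3]
eef_pos: [0.5121, -0.096, 0.1377]
contact_force: [-4.4, 0.8, 11.9]
toolz ang 8.69 turn(rad) [-0.0019  0.0023  0.0076] shift turned axes(m) [ 0.0077  0.0002 -0.0011] now axes [ 0.0077  0.0003 -0.0011]
```

```bash
for i in 1 ; do python3 -m handwheel '[{"tx":0.0016,"ty":0,"tz":0,"wx":0,"wy":0,"wz":0,"jaw":1}]' 60; python3 -m handwheel '[{"tx":0.0016,"ty":0,"tz":0,"wx":0,"wy":0,"wz":0,"jaw":1}]' 60; python3 -m handwheel '[{"tx":0.0016,"ty":0,"tz":0,"wx":0,"wy":0,"wz":0,"jaw":1}]' 60;  done | grep -E "eef|force|turn"
```

```text
eef_pos: [0.5121, -0.096, 0.1377]
contact_force: [-4.0, 0.3, 12.1]
eef_pos: [0.5121, -0.096, 0.1377]
contact_force: [-3.0, 0.8, 10.3]
eef_pos: [0.512, -0.0959, 0.1377]
contact_force: [-3.6, -0.1, 10.3]
```

The wedge has stopped dead at 0.1377. I'll lift slightly and give two light setting taps.

```bash
for i in 1 ; do python3 -m handwheel '[{"tx":-0.004,"ty":0,"tz":0,"wx":0,"wy":0.002,"wz":0.006,"jaw":1},{"tx":0,"ty":0,"tz":0,"wx":0,"wy":0,"wz":0,"jaw":1},{"tx":0.0014,"ty":0,"tz":0,"wx":0,"wy":0,"wz":0,"jaw":1},{"tx":0.0014,"ty":0,"tz":0,"wx":0,"wy":0,"wz":0,"jaw":1},{"tx":0.0014,"ty":0,"tz":0,"wx":0,"wy":0,"wz":0,"jaw":1},{"tx":0.0014,"ty":0,"tz":0,"wx":0,"wy":0,"wz":0,"jaw":1}]' 60; python3 -m handwheel '[{"tx":0.0014,"ty":0,"tz":0,"wx":0,"wy":0,"wz":0,"jaw":1}]' 60; python3 -m handwheel '[{"tx":0.0016,"ty":0,"tz":0,"wx":0,"wy":0,"wz":0,"jaw":1}]' 60; python3 -m handwheel '[{"tx":0.0018,"ty":0,"tz":0,"wx":0,"wy":0,"wz":0,"jaw":1}]' 60;  done | grep -E "eef|force|turn"
```

```text
eef_pos: [0.5113, -0.0961, 0.1377]
contact_force: [-2.7, -0.4, 9.0]
eef_pos: [0.5113, -0.0961, 0.1376]
contact_force: [-2.8, 0.4, 7.6]
eef_pos: [0.5113, -0.096, 0.1377]
contact_force: [-3.9, -0.1, 10.1]
eef_pos: [0.5113, -0.096, 0.1376]
contact_force: [-3.9, -0.1, 10.9]
```

```bash
for i in 1 ; do python3 -m handwheel '[{"tx":0.0022,"ty":0,"tz":0,"wx":0,"wy":0,"wz":0,"jaw":1}]' 60; python3 -m handwheel '[{"tx":0.0024,"ty":0,"tz":0,"wx":0,"wy":0,"wz":0,"jaw":1}]' 60; python3 -m handwheel '[{"tx":-0.004,"ty":0,"tz":0,"wx":0,"wy":0,"wz":0,"jaw":1},{"tx":0,"ty":0,"tz":0,"wx":0,"wy":0,"wz":0,"jaw":1},{"tx":0.0014,"ty":0,"tz":0,"wx":0,"wy":0,"wz":0,"jaw":1},{"tx":0.0014,"ty":0,"tz":0,"wx":0,"wy":0,"wz":0,"jaw":1},{"tx":0.0014,"ty":0,"tz":0,"wx":0,"wy":0,"wz":0,"jaw":1},{"tx":0.0014,"ty":0,"tz":0,"wx":0,"wy":0,"wz":0,"jaw":1}]' 60;  python3 -m handwheel '[{"tx":0.0024,"ty":0,"tz":0,"wx":0,"wy":0,"wz":0,"jaw":1}]' 60;  done | grep -E "eef|force|turn"
```

```text
eef_pos: [0.5113, -0.0959, 0.1376]
contact_force: [-3.7, 0.1, 14.5]
eef_pos: [0.5114, -0.0958, 0.1376]
contact_force: [-5.1, 1.2, 15.0]
eef_pos: [0.5112, -0.0958, 0.1376]
contact_force: [-3.7, 0.4, 9.3]
eef_pos: [0.5113, -0.0958, 0.1376]
contact_force: [-5.7, -0.2, 17.6]
```

Force on the wedge reached about 20 N with no further travel, so it is set. I'll lift and return the pounder.

```bash
python3 -m handwheel '[{"tx":-0.005,"ty":0,"tz":0,"wx":0,"wy":0,"wz":0,"jaw":1},{"tx":-0.02,"ty":0,"tz":0,"wx":0,"wy":0,"wz":0,"jaw":1},{"tx":-0.03,"ty":0,"tz":0,"wx":0,"wy":0,"wz":0,"jaw":1},{"tx":-0.01,"ty":0,"tz":0,"wx":0,"wy":0,"wz":0,"jaw":1},{"tx":-0.002,"ty":0.046,"tz":0.001,"wx":0,"wy":0,"wz":0,"jaw":1},{"tx":-0.002,"ty":0.046,"tz":0.001,"wx":0,"wy":0,"wz":0,"jaw":1},{"tx":-0.002,"ty":0.046,"tz":0.001,"wx":0,"wy":0,"wz":0,"jaw":1},{"tx":-0.002,"ty":0.046,"tz":0.001,"wx":0,"wy":0,"wz":0,"jaw":1},{"tx":-0.002,"ty":0.046,"tz":0.001,"wx":0,"wy":0,"wz":0,"jaw":1},{"tx":-0.002,"ty":0.046,"tz":0,"wx":0,"wy":0,"wz":0,"jaw":1},{"tx":-0.002,"ty":0.046,"tz":0,"wx":0,"wy":0,"wz":0,"jaw":1},{"tx":0,"ty":0.04,"tz":0,"wx":0,"wy":0,"wz":0,"jaw":1},{"tx":0,"ty":0,"tz":0,"wx":0,"wy":0,"wz":0,"jaw":1},{"tx":0,"ty":0,"tz":0,"wx":0,"wy":0,"wz":0,"jaw":1}]' 60; python3 go.py 0.465 0.275 0.064 8.8
python3 - <<'E'
from edge import *
from rig import cams
T=cams.grab_frame("top");pickle.dump(T,open("pics/top6.pkl","wb"));S=cams.grab_frame("side")
P=cloud(T);q=P.copy();q[...,:2]=(P[...,:2]-c)@M
k=(abs(q[...,0])<.015)&(abs(q[...,1]+.087)<.004)&(q[...,2]<.1);print("wedge top z",np.median(q[k][:,2]),k.sum())
k=(abs(q[...,0])<.02)&(q[...,1]>-.05)&(q[...,1]<.08)&(q[...,2]<.1);w=q[k];print("stone plane",np.median(w[:,2]),np.linalg.lstsq(np.c_[w[:,:2],np.ones(len(w))],w[:,2],rcond=None)[0])
print("stone sides",[edge(T,.042,r,a,b,h,ax=0) for r in((-.04,0),(.02,.07)) for a,b,h in((-.04,-.01,False),(.01,.04,True))])
a=cv2.resize(T["image"][235:300,240:360],None,fx=5,fy=5,interpolation=cv2.INTER_CUBIC);b=cv2.resize(S["image"][150:300,200:340],None,fx=4.3,fy=4.3,interpolation=cv2.INTER_CUBIC)[:,:600]
b=np.pad(b,((0,0),(0,600-b.shape[1]),(0,0)));cv2.imwrite("pics/g.png",cv2.resize(np.vstack([a,b]),None,fx=.6,fy=.6,interpolation=cv2.INTER_AREA))
E
```

```text
clock: 27.65
eef_pos: [0.4584, 0.2706, 0.203]
orientation: [-2.498, 1.548, -2.353]
contact_force: [-0.1, -0.6, -4.3]
finger_gap: 0.0262
t 27.65 pos [0.4584 0.2706 0.203 ] q7 -0.68 F [-0.1 -0.6 -4.3] gap 0.0262
toolz ang 8.32 turn(rad) [-0.0083 -0.0181  0.0135] shift turned axes(m) [0.139  0.0034 0.0072] now axes [0.1388 0.0053 0.0097]
wedge top z 0.07430720241423813 33
stone plane 0.05607744945170358 [-0.00033497 -0.00160432  0.05610387]
stone sides [(np.float64(-25.19), np.int64(160), np.int64(3)), (np.float64(26.39), np.int64(131), np.int64(0)), (np.float64(-25.49), np.int64(198), np.int64(6)), (np.float64(26.17), np.int64(166), np.int64(0))]
```

View pics/g.png

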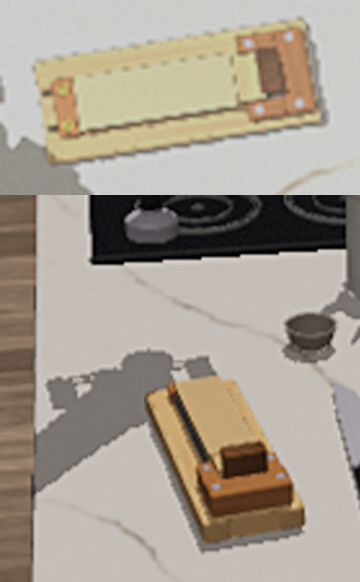

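The stone is closed up between stop (65,110) and jaw (250,75) in the top crop, and the wedge top has come down to about 74 mm. Setting the pounder down next.

```bash
python3 -m handwheel '[{"tx":0,"ty":0,"tz":0,"wx":-0.008,"wy":-0.018,"wz":0.013,"jaw":1},{"tx":0.03,"ty":0.0035,"tz":0.007,"wx":0,"wy":0,"wz":0,"jaw":1},{"tx":0.035,"ty":0,"tz":0,"wx":0,"wy":0,"wz":0,"jaw":1},{"tx":0.03,"ty":0,"tz":0,"wx":0,"wy":0,"wz":0,"jaw":1},{"tx":0.01,"ty":0,"tz":0,"wx":0,"wy":0,"wz":0,"jaw":1},{"tx":0,"ty":0,"tz":0,"wx":0,"wy":0,"wz":0,"jaw":1},{"tx":0,"ty":0,"tz":0,"wx":0,"wy":0,"wz":0,"jaw":1}]' 60; python3 go.py 0.465 0.275 0.062 8.8
```

```text
clock: 28.62
eef_pos: [0.4703, 0.2695, 0.0988]
orientation: [0.181, 1.56, 0.323]
contact_force: [0.3, 0.9, -4.5]
finger_gap: 0.026
t 28.62 pos [0.4703 0.2695 0.0988] q7 -0.75 F [ 0.3  0.9 -4.5] gap 0.026
toolz ang 8.13 turn(rad) [-0.0117  0.0106 -0.0019] shift turned axes(m) [ 0.0368  0.0063 -0.0044] now axes [ 0.0368  0.0062 -0.0049]
```

```bash
python3 -m handwheel '[{"tx":0.01,"ty":0.006,"tz":-0.004,"wx":-0.011,"wy":0.01,"wz":-0.002,"jaw":1},{"tx":0.01,"ty":0,"tz":0,"wx":0,"wy":0,"wz":0,"jaw":1},{"tx":0.006,"ty":0,"tz":0,"wx":0,"wy":0,"wz":0,"jaw":1},{"tx":0,"ty":0,"tz":0,"wx":0,"wy":0,"wz":0,"jaw":1},{"tx":0,"ty":0,"tz":0,"wx":0,"wy":0,"wz":0,"jaw":1}]' 60; python3 go.py 0.465 0.275 0.062 8.8
```

```text
clock: 29.25
eef_pos: [0.4664, 0.2765, 0.0728]
orientation: [0.418, 1.567, 0.572]
contact_force: [0.6, 0.3, -3.3]
finger_gap: 0.0256
t 29.25 pos [0.4664 0.2765 0.0728] q7 -0.77 F [ 0.6  0.3 -3.3] gap 0.0256
toolz ang 8.83 turn(rad) [ 0.0005  0.0038 -0.0017] shift turned axes(m) [ 0.0108 -0.0013 -0.0017] now axes [ 0.0108 -0.0013 -0.0017]
```

```bash
python3 -m handwheel '[{"tx":0.004,"ty":-0.001,"tz":-0.001,"wx":0,"wy":0.004,"wz":-0.002,"jaw":1},{"tx":0.003,"ty":0,"tz":0,"wx":0,"wy":0,"wz":0,"jaw":1},{"tx":0.0015,"ty":0,"tz":0,"wx":0,"wy":0,"wz":0,"jaw":1},{"tx":0,"ty":0,"tz":0,"wx":0,"wy":0,"wz":0,"jaw":1}]' 60; python3 -m handwheel '[{"tx":0.0013,"ty":0,"tz":0,"wx":0,"wy":0,"wz":0,"jaw":1}]' 60;python3 -m handwheel '[{"tx":0.0013,"ty":0,"tz":0,"wx":0,"wy":0,"wz":0,"jaw":1}]' 60;python3 -m handwheel '[{"tx":0.0013,"ty":0,"tz":0,"wx":0,"wy":0,"wz":0,"jaw":1}]' 60; python3 go.py 0.465 0.275 0.062 8.8
```

```text
clock: 29.75
eef_pos: [0.4659, 0.2753, 0.0641]
orientation: [-1.002, 1.57, -0.848]
contact_force: [0.1, 0.0, -3.7]
finger_gap: 0.0258
clock: 29.88
eef_pos: [0.466, 0.2754, 0.0628]
orientation: [-0.162, 1.57, -0.009]
contact_force: [0.2, -0.5, -3.5]
finger_gap: 0.0257
clock: 30.0
eef_pos: [0.4662, 0.2754, 0.0619]
orientation: [-0.233, 1.57, -0.079]
contact_force: [-1.3, -1.5, 5.2]
finger_gap: 0.026
clock: 30.12
eef_pos: [0.4663, 0.2754, 0.0618]
orientation: [-0.578, 1.569, -0.424]
contact_force: [-2.6, -1.9, 10.5]
finger_gap: 0.0258
t 30.12 pos [0.4663 0.2754 0.0618] q7 -0.78 F [-2.6 -1.9 10.5] gap 0.0258
toolz ang 8.79 turn(rad) [-0.0002  0.0013  0.0008] shift turned axes(m) [-0.0002 -0.0002 -0.0013] now axes [-0.0002 -0.0002 -0.0013]
```

It's on the worktop and did not slip in the grip. I'll release and retreat upwards.

```bash
python3 -m handwheel '[{"tx":0,"ty":0,"tz":0,"wx":0,"wy":0,"wz":0,"jaw":1},{"tx":0,"ty":0,"tz":0,"wx":0,"wy":0,"wz":0,"jaw":0.7},{"tx":0,"ty":0,"tz":0,"wx":0,"wy":0,"wz":0,"jaw":0.4},{"tx":0,"ty":0,"tz":0,"wx":0,"wy":0,"wz":0,"jaw":0.3},{"tx":0,"ty":0,"tz":0,"wx":0,"wy":0,"wz":0,"jaw":0.3},{"tx":0,"ty":0,"tz":0,"wx":0,"wy":0,"wz":0,"jaw":0.3}]' 60; python3 -m handwheel '[{"tx":-0.02,"ty":0,"tz":0,"wx":0,"wy":0,"wz":0,"jaw":0.3},{"tx":-0.04,"ty":0,"tz":0,"wx":0,"wy":0,"wz":0,"jaw":0.3},{"tx":-0.04,"ty":0,"tz":0,"wx":0,"wy":0,"wz":0,"jaw":0.3},{"tx":-0.04,"ty":0,"tz":0,"wx":0,"wy":0,"wz":0,"jaw":0.3},{"tx":0,"ty":0,"tz":0,"wx":0,"wy":0,"wz":0,"jaw":0.3},{"tx":0,"ty":0,"tz":0,"wx":0,"wy":0,"wz":0,"jaw":0.3}]' 60
python3 - <<'E'
from edge import *
from rig import cams
T=cams.grab_frame("top");S=cams.grab_frame("side");T0=pickle.load(open("pics/top0.pkl","rb"))
P=cloud(T);q=P.copy();q[...,:2]=(P[...,:2]-c)@M
k=(abs(q[...,0])<.015)&(abs(q[...,1]+.087)<.004)&(q[...,2]<.1);print("wedge top z",np.median(q[k][:,2]))
cv2.imwrite("pics/h.png",S["image"][120:430,180:520])
E
```

```text
clock: 30.88
eef_pos: [0.4681, 0.277, 0.0632]
orientation: [0.309, 1.564, 0.462]
contact_force: [0.2, -0.6, -0.5]
finger_gap: 0.0628
clock: 31.62
eef_pos: [0.4663, 0.276, 0.206]
orientation: [0.174, 1.568, 0.328]
contact_force: [0.4, -0.9, -0.4]
finger_gap: 0.0652
wedge top z 0.07530279255075435
```

View pics/h.png

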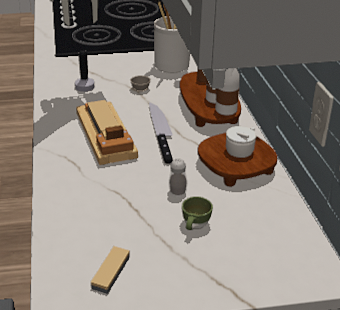

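The pounder stands upright at (85,75). The stone is clamped in the holder at (105,125). The knife, bowl, shaker and cup are where they were.

```bash
python3 -c "
from rig import robot
print(robot.hand_in())"
```

```text
the job is handed in; nothing more can be done
None
```

The whetstone is clamped in its holder, the pounder is back on the worktop, and I handed the job in at about 32 s of the 64 s allowed.

- **Stone:** I laid the 150 x 50 mm stone on the bed with about 1 mm clear of the jaw. Setting it down took a brief push of about 27 N, firmer than I wanted. After clamping, depth readings put its top at 56.1 mm and level, with its sides parallel to the holder.
- **Wedge:** The pounder drove it about 17 mm, mostly in slow continuous pushes of about 10–13 mm/s rather than separate taps. It slid under about 4 to 13 N until it stopped dead. Two further light taps, lifting in between and peaking at about 20 N, moved it no further. Its top is at about 75 mm, above the jaw, rails and end block.
- **Pounder:** I set it upright on its original spot, and it had not slipped in the grip. The gripper is open and clear above it.
- **Other things:** In the last side picture, the knife, bowl, salt shaker and cup look undisturbed. I checked that by eye only.

No check failed. The two wedge-top readings, 74.3 and 75.3 mm, differ by 1 mm, which I put down to depth noise. The forces are wrist readings at the end of each row with the pounder's weight added, so a brief higher peak could have gone unseen.

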